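# Kick the scooter's side stand down and hold the scooter upright

### The arm

A 6-joint arm with a two-finger parallel gripper is mounted at the origin on the work surface. World frame = base frame: x ahead of the robot, y to its left, z up, the work surface at z = 0. Lengths are in m, angles in rad, forces in N, time in s.
With the tool pointing down it reaches from about 0.325 to 0.9 m from the base axis. Payload 6.1 kg.
Tool frame: the origin (TCP) lies on the mounting face of the last link; the fingertips stand 173 mm ahead of it and the grasp point (between the pads) lies 155 mm ahead of it (arm.grip_point_offset is the distance from the TCP to the grasp point, in m); z points along the fingers, y is the direction in which the jaws open and shut (so a half turn about z gives the same grasp; the last joint's range is limited). The gripper opens to 85 mm and grips with 20 to 120 N. Pads are 22 mm wide; open, the fingers measure 114 mm over their backs; the gripper's body (76 mm by 85 mm) begins 54 mm behind the grasp point. The pads swing forward as they close: fully open they stand 13 mm farther back than shut.
Start: joints at [-1.395, 0.22, 1.526, -0, 1.395, -0.126], TCP at [0.186, -0.597, 0.405] pointing down, gripper open.
Joint ranges: [-2.98, 2.98], [-0.91, 2.08], [0.09, 2.57], [-1.24, 4.39], [0.2, 2.65], [-2.68, 2.68]. Speed limits (rad/s): [2.57, 2.57, 3.01, 3.14, 3.14, 3.14].

### API

Orientations are given as a unit quaternion [w, x, y, z].
In Python, from rig import arm, eyes, hand_in gives the robot as it stands. The module is installed in compiled form; this text tells all that it offers.
- The arm moves only by the shell command python3 -m inch 'ROWS' [FORCE]. ROWS is JSON, a list of rows, each an object of numbers: "gripper": the opening, from 0 (shut) to 1 (fully open); "x", "y", "z": the shift along the world's x, y, z in mm; "wx", "wy", "wz": the turn, a rotation vector about the world's x, y, z in rad. A call has 1 to 5 rows; each row shifts and turns the commanded pose from where the row before left it; what a row does not reach is not made up. A row lasts 1/8 s, in which the tool goes at most 62.5 mm and 10.7 degrees, less where a joint would pass 70% of its speed; a pose out of reach is approached as far as the arm can. A call with a gripper value outside its range is refused whole. The fingers move at their own pace and stop on an object; FORCE is the grip in N (left out, the last holds). Time passes only in rows, so rows that do not move let the fingers close. It gives the time, the measured TCP pose, the force and the opening at its end, in the units of the state.
- arm.state(): the state, without advancing time (a new reading comes with each control period).
- eyes.capture(name): name is "scene" or "top" or "wrist"; returns the picture (420x560x3 uint8, red, green, blue); there is no depth.
- eyes.camera_info(name): a dict with "K" (3x3 intrinsics, pixels), "dist" ([k1, k2, p1, p2, k3] as OpenCV has them; the pictures are not rectified), "T" (4x4, takes a point from camera to world coordinates). Camera axes: x right, y down, z forward; pixel columns grow to the right and rows downward; lengths in m; the calibration is good to about 2 mm. A picture is of the moment at which its call begins: read the wrist's pose just before it. camera_info takes no time and is no camera call; for the wrist camera it gives the pose at the moment of the call.
- hand_in(): hands the job in, once; it reports no verdict.
The state is a dict: "time_s": time; "joint_positions": joint angles; "qd": joint speeds; "tau": joint torques, N m; "tool_pos": TCP position; "orientation": TCP orientation; "contact_force": force on the tool from outside, world axes, zero at the start; "wrist_torque": the same for the moment, N m; "width": finger opening in m.
Only numpy, scipy, OpenCV 4.12 (cv2) and the standard library are available. Lean on these libraries where they do the work, as an engineer would, in place of code of your own. Each camera call takes 0.05 s, during which the arm holds its last target. There are 200 camera calls.

### The job

The kick scooter leans against the toolbox with its T-bar taken off. Swing its side stand down over centre until it snaps against its lower stop, then grip the stub of the steering column and bring the scooter upright where it is, both wheels on the bench and clear of the toolbox. Finish still gripping the stub, holding the scooter upright so that the T-bar can be fitted; do not let the scooter fall over and leave the T-bar, tin, spray bottle and spanner where they are.

Things in the scene. Friction and masses are not known exactly. Their poses are not given: they have to be found in the camera images.
- scooter: Aluminium kick scooter, 765 mm long, 2.3 kg, steering locked. x forward, y its left, z up; origin midway between the wheels on the tyres' ground line (upright: z = 0). Leans 0.26 rad to its right, away from the robot, head tube on the toolbox's near top edge. Deck 360 x 100 mm, top 91 mm up. Tyres rounded: it cannot balance alone. Over about 7 N down on the stand tips it to the robot.
- stand_pivot (a point): Pivot of the side stand on the scooter's left deck edge, 60 mm forward of the scooter's origin, 70 mm left of its middle plane, 76 mm up. Axes as the scooter's. The leg's pivot axis is (0, -0.939, -0.343) in scooter axes; the stand angle grows by the right-hand rule about it.
- stand_leg (a joint): Angle of the side stand, rad: 0 folded, leg pointing straight backwards along the deck edge; it swings down and outwards as the angle grows (1.57: down), to a stop at 2.1, a little forward of down. An over-centre spring: below 0.85 it springs back up, above 0.85 it snaps down to 2.1. Starting it takes about 4.5 N at stand_push, less and less towards 0.85.
- stand_push (a point): Point on the axis of the stand's leg, 55 mm from the pivot; the leg is a round steel rod of 12 mm diameter with a rubber tip 15 mm in diameter, 80 mm long from the pivot. Folded, the leg lies 14 mm clear of the deck's side and is free from above.
- column: Stub of the steering column: bare aluminium tube, 34 mm diameter, upright on the scooter's front, rigid with it, raked back 0.141 rad. Origin on its axis at the height to grip, 299 mm above the ground line, 249 mm forward of the scooter's origin; z up along the tube, y to the scooter's left. The tube ends 30 mm above this point; the clamp collar (45 mm diameter) begins 49 mm below it.
- front_wheel_hub (a point): Centre of the front wheel (145 mm diameter, 24 mm wide), 310 mm forward of the scooter's origin, 72.5 mm above the bench when upright. The rear wheel is the same, 310 mm behind the origin. The wheels turn stiffly (about 0.8 N each at the tyre).
- toolbox: Blue steel toolbox, 200 x 360 x 205 mm high (carrying handle to 240 mm), does not move; origin at the centre of its underside, y along its length. The scooter leans on its long side nearer the robot (-x).
- t_bar: Bystander: the scooter's T-bar lying on the bench: tube 400 mm long along its x, crossbar 320 mm with black grips at its -x end, 32 mm thick; origin under the middle of the tube.
- tin: Bystander: steel tin, 74 mm diameter, 90 mm high; origin at the centre of its underside.
- spray: Bystander: white bottle with a black cap, 54 mm diameter, 170 mm high; origin at the centre of its underside.
- spanner: Bystander: steel spanner lying on the bench, 190 mm long; origin under its middle.

How it is judged:
By the outcome, as a careful person would: the job done as asked, in the order asked, and still so for the second after the job is handed in, while the arm keeps its last pose, push and grip.
It also fails if it takes over 48 s, if anything falls off the work surface, if the arm or the gripper's body presses on something with over 40 N, if the wrist force passes 120 N, or if a joint passes its speed limit or range.

## Working session

There is one attempt and no reset: what is moved stays moved. The work goes in short steps, Python scripts to look and compute and a shell command to move; the robot and the scene stay as the last step left them, time stands still between calls to the robot, and variables do not carry over. Pictures are saved under pics/ and viewed, about 8 in all and at most 12, crops included, and the job is handed in when it is done.

```bash
mkdir -p pics
python3 - <<'E'
from rig import arm,eyes
import cv2,numpy as np
for n in("scene","top"):
    im=eyes.capture(n);cv2.imwrite(f"pics/{n}0.png",cv2.resize(im[:,:,::-1],(800,600),interpolation=cv2.INTER_CUBIC))
    i=eyes.camera_info(n);print(n,np.round(i["K"],1).tolist(),i["dist"],np.round(i["T"],3).tolist())
s=arm.state();print(s)
E
```

```text
scene [[407.5, 0.0, 284.2], [0.0, 407.5, 213.8], [0.0, 0.0, 1.0]] [-0.08378149  0.          0.          0.          0.        ] [[0.521, 0.584, -0.623, 1.332], [0.853, -0.374, 0.363, -0.387], [-0.021, -0.721, -0.693, 1.014], [0.0, 0.0, 0.0, 1.0]]
top [[413.9, 0.0, 281.9], [0.0, 413.9, 211.9], [0.0, 0.0, 1.0]] [-0.10524305  0.          0.          0.          0.        ] [[-0.045, -0.978, 0.203, 0.264], [-0.999, 0.045, -0.002, 0.09], [-0.007, -0.203, -0.979, 1.551], [0.0, 0.0, 0.0, 1.0]]
{'time_s': 0.1, 'joint_positions': array([-1.39507739e+00,  2.21145407e-01,  1.52749317e+00,  1.89504272e-05,
        1.39470652e+00, -1.26093538e-01]), 'qd': array([ 5.90552542e-04,  2.72229020e-04, -3.60788193e-03,  8.79757315e-05,
       -2.28978243e-04, -8.32541402e-05]), 'tau': array([ 1.68858831e-03, -4.98245466e+01, -3.90544724e+01, -2.37065569e-05,
        5.78228472e-03,  1.19592963e-05]), 'tool_pos': array([ 0.18574248, -0.5965085 ,  0.40371139]), 'orientation': array([-8.76184540e-04,  9.88635117e-01,  1.50332423e-01, -1.24148594e-05]), 'contact_force': array([-0.05249489,  0.53860236,  0.88582401]), 'wrist_torque': array([-0.00827933,  0.02178466,  0.00394546]), 'width': 0.0856451487149831}
```

View pics/scene0.png

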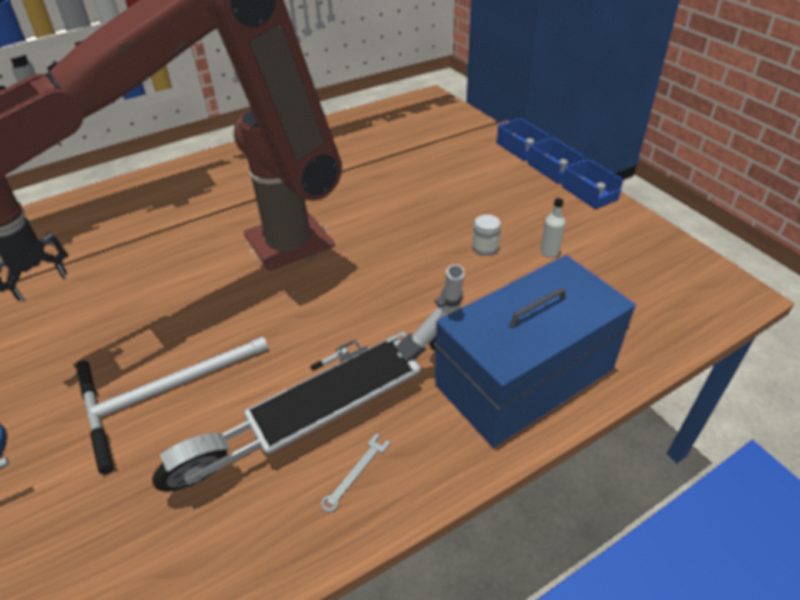

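View pics/top0.png

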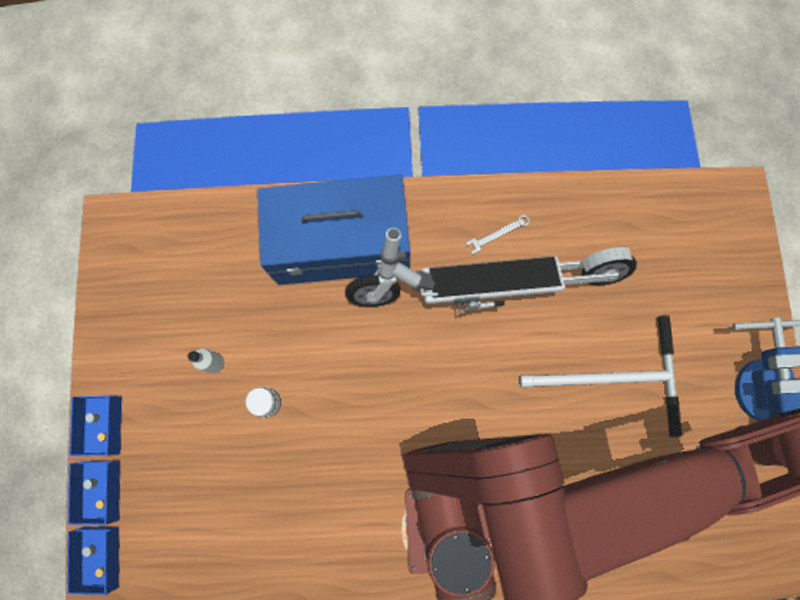

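The scooter faces +y with its left side towards the robot. The column top is at about (393,234) in the top picture, with the stand around (460–505,305). I'll enlarge both pictures to get fit points.

Run:
```python
import cv2,numpy as np
from rig import eyes
a=eyes.capture("top")[150:225,235:455][:,:,::-1]; b=eyes.capture("scene")[180:350,100:335][:,:,::-1]
cv2.imwrite("pics/c1.png",cv2.resize(a,None,fx=3.6,fy=3.6,interpolation=cv2.INTER_CUBIC))
cv2.imwrite("pics/c2.png",cv2.resize(b,None,fx=3.4,fy=3.4,interpolation=cv2.INTER_CUBIC))
```

```text
(no output)
```

View pics/c1.png

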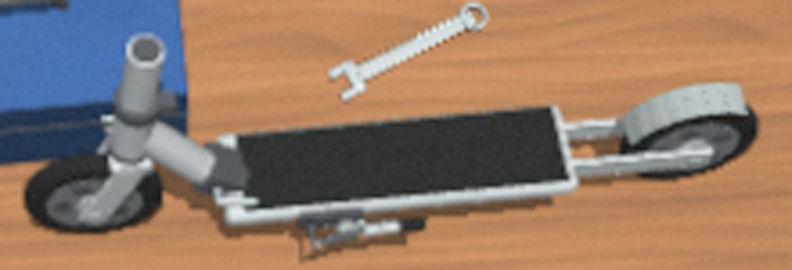

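View pics/c2.png

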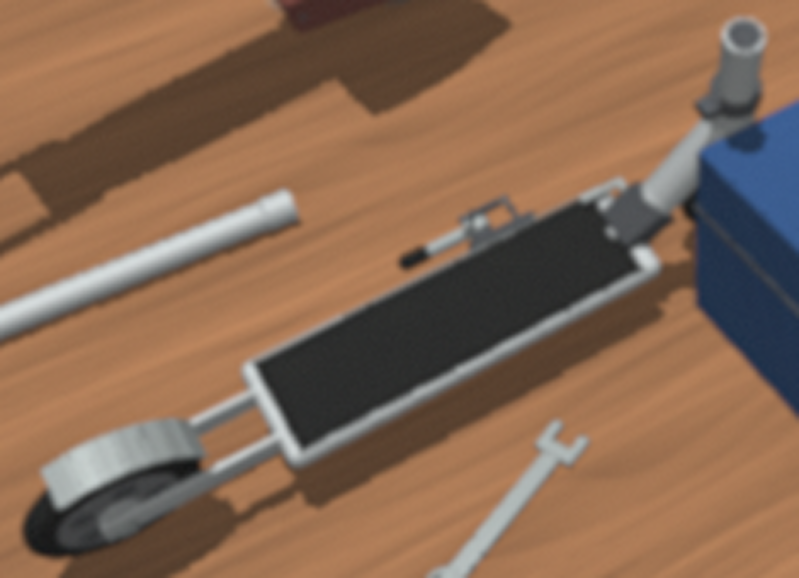

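```bash
cat > geo.py <<'E'
import numpy as np,cv2
from scipy.spatial.transform import Rotation as R
from rig import eyes
def proj(n,p,info=None):
    i=info or eyes.camera_info(n);T=np.linalg.inv(i["T"])
    return cv2.projectPoints(np.atleast_2d(p).astype(float),cv2.Rodrigues(T[:3,:3])[0],T[:3,3],np.array(i["K"]),np.array(i["dist"]))[0][:,0]
def pose(yaw,lean): return R.from_euler('ZX',[yaw,lean])   # scooter axes -> world (lean right: +rotation about x)
ax=np.array([0,-.939,-.343])
def leg(th,d=.055): return np.array([.06,.07,.076])+R.from_rotvec(ax*th).apply([-d,0,0])
COL=np.array([.249,0,.299]);CZ=np.array([-np.sin(.141),0,np.cos(.141)])
E
cat > fit.py <<'E'
from geo import *
from scipy.optimize import least_squares
I={n:eyes.camera_info(n) for n in("top","scene")}
t=lambda u,v:(235+(u-1.3)/3.6,150+(v-1.3)/3.6)
s=lambda u,v:(100+(u-1.2)/3.4,180+(v-1.2)/3.4)
D=lambda d:[COL+.03*CZ,leg(0,.08),[d,.05,.091],[d,-.05,.091]]
ot=np.array([t(146,50),t(425,225),t(577,188),t(557,108),t(93,194)])
os_=np.array([s(743,37),s(402,259),s(247,368),s(297,462)])
def f(q):
    r=pose(q[3],q[4]);P=D(q[5]);o=q[:3]
    a=proj("top",r.apply(P+[[.31,0,.0725]])+o,I["top"])-ot
    b=proj("scene",r.apply(P)+o,I["scene"])-os_
    return np.r_[a.ravel(),b.ravel(),(q[2])/.004*1,(q[4]-.26)/.02]
z=least_squares(f,[.6,-.1,0,np.pi/2,.26,-.18],loss='soft_l1')
q=z.x;print(np.round(q,4));print(np.round(z.fun,1))
r=pose(q[3],q[4]);o=q[:3]
for n,p in dict(col=COL,push=leg(0),tip=leg(0,.08),pivot=[.06,.07,.076],p85=leg(.85),p21=leg(2.1)).items(): print(n,np.round(r.apply(p)+o,4))
print('colz',r.apply(CZ),'legaxis',r.apply(ax),'fwd',r.apply([1,0,0]))
np.save("q.npy",q)
E
python3 fit.py
```

```text
[ 0.6012 -0.1459 -0.0031  1.6131  0.2622 -0.176 ]
[-0.3  0.  -0.3  0.1 -0.4 -0.1 -0.4 -1.4 -0.1  0.   0.3 -0.1 -0.7  2.1
 -1.5 -2.4 -0.2 -0.1 -0.8  0.1]
col [0.6681 0.1061 0.2857]
push [ 0.5531 -0.143   0.0885]
tip [ 0.5542 -0.1679  0.0885]
pivot [ 0.5508 -0.088   0.0885]
p85 [ 0.5286 -0.1253  0.0547]
p21 [ 0.5224 -0.0614  0.0496]
colz [ 0.26238846 -0.12955604  0.95622567] legaxis [ 0.8172421   0.03458163 -0.57470815] fwd [-4.22772090e-02  9.99105919e-01  2.77555756e-17]
```

```bash
python3 -m inch '[{"gripper":0,"x":36,"y":44,"wz":-0.13},{"x":36,"y":44,"wz":-0.13},{"x":36,"y":44},{"x":36,"y":44},{"x":36,"y":44}]' 30; python3 -m inch '[{"x":36,"y":45},{"x":36,"y":45},{"x":36,"y":45,"z":-20},{"x":36,"y":45,"z":-20},{"x":36,"y":45,"z":-20}]'; python3 -m inch '[{"x":0},{"x":0}]'
python3 - <<'E'
from geo import *
from rig import arm
s=arm.state();i=eyes.camera_info("wrist");im=eyes.capture("wrist")
q=np.load("q.npy");r=pose(q[3],q[4])
for d in(0,.055,.08):
    p=proj("wrist",r.apply(leg(0,d))+q[:3],i)[0];print(d,p*10/7);cv2.circle(im,tuple(int(v) for v in p),2,(255,0,0),-1)
cv2.imwrite("pics/w1.png",cv2.resize(im[:,:,::-1],(800,600)));print(s["tool_pos"],s["orientation"],s["contact_force"])
E
```

```text
0 [295.1794851  166.89859907]
0.055 [163.29065996 -46.46115066]
0.08 [ 129.59642002 -123.15812419]
[ 0.18575704 -0.59658087  0.40398967] [-6.35395577e-04  9.88633730e-01  1.50342752e-01 -1.06861902e-05] [ 0.6800807   0.14329939 -0.39038731]invalid input
invalid input
invalid input
```

View pics/w1.png

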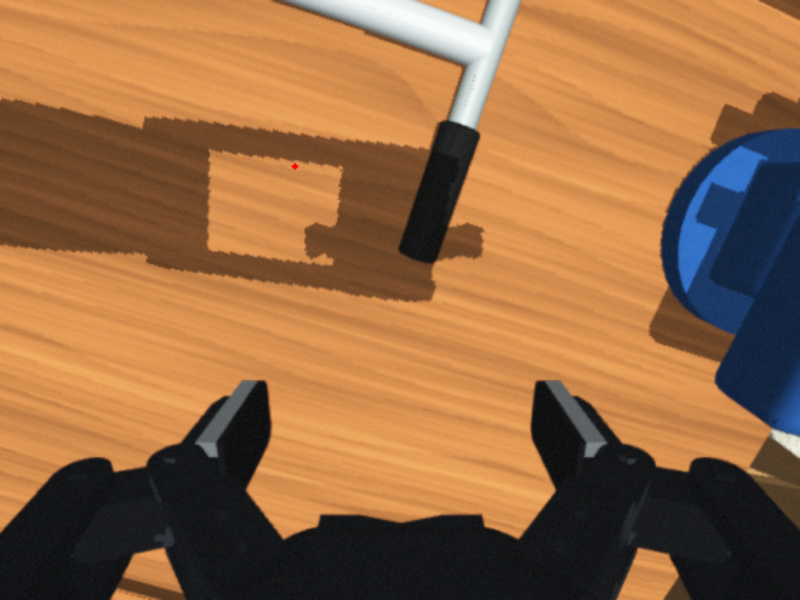

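The moves were refused, so the arm hasn't moved and the picture shows only the start pose. I'll try full rows.

```bash
python3 -m inch '[{"gripper":0,"x":36,"y":44,"z":0,"wx":0,"wy":0,"wz":-0.13},{"gripper":0,"x":36,"y":44,"z":0,"wx":0,"wy":0,"wz":-0.13},{"gripper":0,"x":36,"y":44,"z":0,"wx":0,"wy":0,"wz":0},{"gripper":0,"x":36,"y":44,"z":0,"wx":0,"wy":0,"wz":0},{"gripper":0,"x":36,"y":44,"z":0,"wx":0,"wy":0,"wz":0}]' 30
```

```text
time_s: 0.88
tool_pos: [0.3666, -0.3752, 0.4048]
orientation: [0.0, 1.0, 0.021, 0.0]
contact_force: [1.0, -0.8, -0.3]
width: 0.0001
```

```bash
python3 -m inch '[{"gripper":0,"x":36,"y":45,"z":0,"wx":0,"wy":0,"wz":0},{"gripper":0,"x":36,"y":45,"z":0,"wx":0,"wy":0,"wz":0},{"gripper":0,"x":36,"y":45,"z":0,"wx":0,"wy":0,"wz":0},{"gripper":0,"x":36,"y":45,"z":-25,"wx":0,"wy":0,"wz":0},{"gripper":0,"x":36,"y":45,"z":-25,"wx":0,"wy":0,"wz":0}]' && python3 -m inch '[{"gripper":0,"x":0,"y":0,"z":0,"wx":0,"wy":0,"wz":0},{"gripper":0,"x":0,"y":0,"z":0,"wx":0,"wy":0,"wz":0}]'
python3 - <<'E'
from geo import *
from rig import arm
s=arm.state();i=eyes.camera_info("wrist");im=eyes.capture("wrist")
q=np.load("q.npy");r=pose(q[3],q[4])
for d in(0,.055,.08):
    p=proj("wrist",r.apply(leg(0,d))+q[:3],i)[0];print(d,p*10/7);cv2.circle(im,tuple(int(v) for v in p),2,(255,0,0),-1)
cv2.imwrite("pics/w2.png",cv2.resize(im[:,:,::-1],(800,600)));print(s["tool_pos"],s["orientation"],s["contact_force"])
E
```

```text
time_s: 1.5
tool_pos: [0.5465, -0.1506, 0.355]
orientation: [0.0, 1.0, 0.021, 0.001]
contact_force: [0.5, -1.1, -0.2]
width: -0.0001
time_s: 1.75
tool_pos: [0.5454, -0.1521, 0.3549]
orientation: [0.0, 1.0, 0.021, -0.0]
contact_force: [0.9, 0.1, 1.1]
width: -0.0002
0 [284.63497459 292.57272227]
0.055 [385.27039315 292.53788455]
0.08 [431.18136286 292.54339995]
[ 0.5454154  -0.1521305   0.35486761] [ 1.36164680e-04  9.99771191e-01  2.13884613e-02 -2.82769087e-04] [0.86167949 0.09417034 1.05563286]
```

View pics/w2.png

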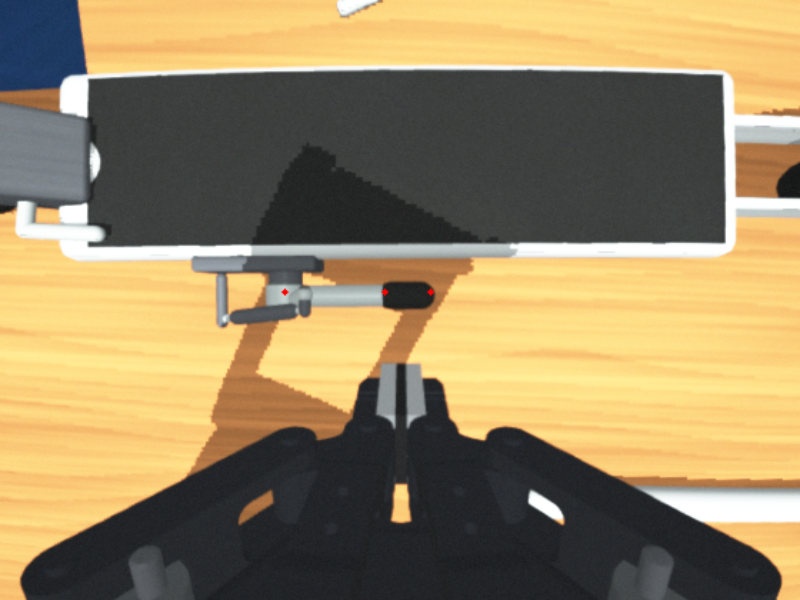

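The projected leg points land on the leg in the picture (285–431, 293), so the fit holds. I'll work out the arc and lower the shut fingertips.

```bash
python3 - <<'E'
from geo import *
q=np.load("q.npy");r=pose(q[3],q[4])
for th in(0,.15,.3,.45,.6,.75,.9,1.05,1.2): print(th,np.round(1e3*(r.apply(leg(th,.06))+q[:3]),0), np.round(1e3*(r.apply(leg(th,.08))+q[:3]),0))
E
python3 -m inch '[{"gripper":0,"x":4,"y":2,"z":-35,"wx":0,"wy":0,"wz":0},{"gripper":0,"x":0,"y":0,"z":-25,"wx":0,"wy":0,"wz":0},{"gripper":0,"x":0,"y":0,"z":-15,"wx":0,"wy":0,"wz":0},{"gripper":0,"x":0,"y":0,"z":-5,"wx":0,"wy":0,"wz":0},{"gripper":0,"x":0,"y":0,"z":0,"wx":0,"wy":0,"wz":0}]'
```

```text
0 [ 553. -148.   88.] [ 554. -168.   88.]
0.15 [ 548. -147.   81.] [ 547. -167.   79.]
0.3 [ 543. -146.   74.] [ 540. -165.   69.]
0.45 [ 538. -143.   67.] [ 534. -161.   60.]
0.6 [ 533. -138.   61.] [ 528. -155.   52.]
0.75 [ 529. -133.   55.] [ 522. -148.   44.]
0.9 [ 525. -126.   50.] [ 517. -139.   37.]
1.05 [ 522. -119.   46.] [ 513. -129.   32.]
1.2 [ 520. -111.   43.] [ 509. -119.   27.]
time_s: 2.42
tool_pos: [0.5495, -0.1508, 0.2756]
orientation: [0.0, 1.0, 0.021, 0.0]
contact_force: [-0.3, -0.3, 0.3]
width: -0.0
```

```bash
python3 -m inch '[{"gripper":0,"x":0,"y":0,"z":-3,"wx":0,"wy":0,"wz":0},{"gripper":0,"x":0,"y":0,"z":-2,"wx":0,"wy":0,"wz":0},{"gripper":0,"x":0,"y":0,"z":-2,"wx":0,"wy":0,"wz":0}]';  python3 -m inch '[{"gripper":0,"x":0,"y":0,"z":-2,"wx":0,"wy":0,"wz":0},{"gripper":0,"x":0,"y":0,"z":-1,"wx":0,"wy":0,"wz":0}]'; python3 -m inch '[{"gripper":0,"x":-1,"y":0,"z":-2,"wx":0,"wy":0,"wz":0},{"gripper":0,"x":-1,"y":0,"z":-2,"wx":0,"wy":0,"wz":0}]'
```

```text
time_s: 2.8
tool_pos: [0.5493, -0.1506, 0.2693]
orientation: [0.001, 1.0, 0.021, -0.0]
contact_force: [-5.3, -1.0, 6.9]
width: -0.0001
time_s: 3.05
tool_pos: [0.5493, -0.1505, 0.2662]
orientation: [0.001, 1.0, 0.021, -0.0]
contact_force: [-5.0, -0.1, 7.5]
width: -0.0003
time_s: 3.3
tool_pos: [0.5475, -0.1504, 0.2622]
orientation: [0.0, 1.0, 0.021, 0.0]
contact_force: [-3.1, -0.2, 5.6]
width: -0.0001
```

```bash
python3 -m inch '[{"gripper":0,"x":-2,"y":0,"z":-4,"wx":0,"wy":0,"wz":0},{"gripper":0,"x":-2,"y":0,"z":-4,"wx":0,"wy":0,"wz":0}]';  python3 -m inch '[{"gripper":0,"x":-2,"y":1,"z":-4,"wx":0,"wy":0,"wz":0},{"gripper":0,"x":-2,"y":1,"z":-4,"wx":0,"wy":0,"wz":0}]'; python3 -m inch '[{"gripper":0,"x":-2,"y":2,"z":-3,"wx":0,"wy":0,"wz":0},{"gripper":0,"x":-2,"y":2,"z":-3,"wx":0,"wy":0,"wz":0}]'
python3 - <<'E'
from geo import *
im=eyes.capture("top")[150:225,235:455][:,:,::-1]
w=eyes.capture("scene")[180:350,100:335][:,:,::-1]
a=cv2.resize(im,(660,225));b=cv2.resize(w[10:120],(660,309))
cv2.imwrite("pics/m1.png",np.vstack([a,b]))
E
```

```text
time_s: 3.55
tool_pos: [0.5436, -0.15, 0.254]
orientation: [-0.0, 1.0, 0.021, 0.0]
contact_force: [-1.2, 0.7, 4.0]
width: 0.0001
time_s: 3.8
tool_pos: [0.5395, -0.1481, 0.2452]
orientation: [0.0, 1.0, 0.021, 0.0]
contact_force: [-0.8, 0.4, 1.7]
width: -0.0001
time_s: 4.05
tool_pos: [0.5353, -0.1441, 0.2386]
orientation: [-0.0, 1.0, 0.021, -0.0]
contact_force: [0.7, -0.4, 1.1]
width: 0.0002
```

View pics/m1.png

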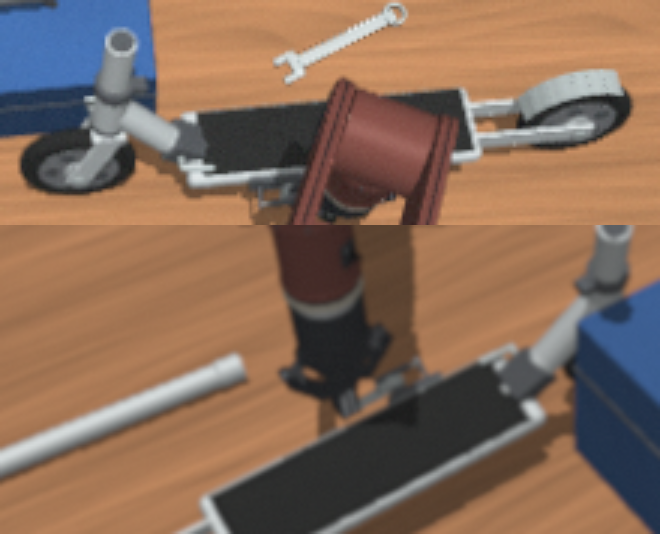

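The scooter is still leaning (column top at about (121,40) in the top crop), the leg is following the fingertips, and the force is falling as expected. I'll carry on along the arc.

```bash
python3 -m inch '[{"gripper":0,"x":-2,"y":2,"z":-3,"wx":0,"wy":0,"wz":0},{"gripper":0,"x":-2,"y":2,"z":-3,"wx":0,"wy":0,"wz":0}]';  python3 -m inch '[{"gripper":0,"x":-2,"y":3,"z":-3,"wx":0,"wy":0,"wz":0},{"gripper":0,"x":-2,"y":3,"z":-3,"wx":0,"wy":0,"wz":0},{"gripper":0,"x":-1,"y":3,"z":-3,"wx":0,"wy":0,"wz":0}]'; python3 -m inch '[{"gripper":0,"x":-1,"y":3,"z":-3,"wx":0,"wy":0,"wz":0},{"gripper":0,"x":-1,"y":3,"z":-2,"wx":0,"wy":0,"wz":0},{"gripper":0,"x":0,"y":0,"z":0,"wx":0,"wy":0,"wz":0}]'
python3 - <<'E'
from geo import *
from rig import arm
i=eyes.camera_info("wrist");im=eyes.capture("wrist");q=np.load("q.npy");r=pose(q[3],q[4])
for th in(.85,2.1):
    print(th,[proj("wrist",r.apply(leg(th,d))+q[:3],i)[0]*10/7 for d in(0,.055,.08)])
cv2.imwrite("pics/w3.png",cv2.resize(im[:,:,::-1],(800,600)))
E
```

```text
time_s: 4.4
tool_pos: [0.5313, -0.1401, 0.2327]
orientation: [-0.0, 1.0, 0.021, -0.0]
contact_force: [0.3, -0.7, 0.0]
width: 0.0002
time_s: 4.78
tool_pos: [0.5262, -0.1309, 0.2237]
orientation: [-0.0, 1.0, 0.021, -0.0]
contact_force: [-0.2, 0.1, -0.2]
width: -0.0002
time_s: 5.15
tool_pos: [0.5243, -0.1249, 0.2187]
orientation: [-0.0, 1.0, 0.021, -0.0]
contact_force: [0.4, -0.4, 0.1]
width: -0.0002
0.85 [array([256.31864792, 360.82457056]), array([404.3836298 , 385.47955471]), array([448.64068181, 392.65910394])]
2.1 [array([256.31864792, 360.82457056]), array([218.78962129, 387.39957621]), array([208.26295064, 394.86399496])]
```

View pics/w3.png

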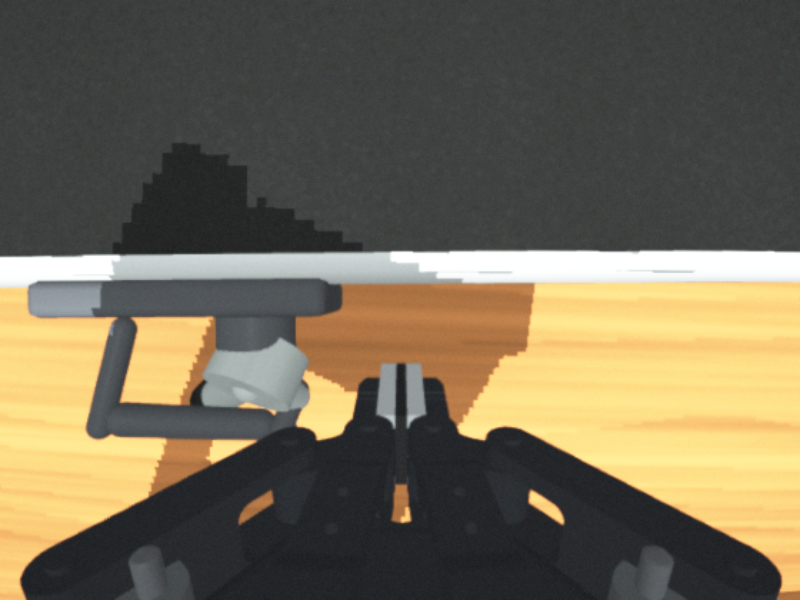

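The leg is down. Its tip is at about (200,395), against a predicted (208,395) for 2.1 rad. Next is the approach to the column.

```bash
cat > tgt.py <<'E'
from geo import *
from rig import arm
import sys
q=np.load("q.npy")
def target(lean,back=0,deep=.004,o=None):
    r=pose(q[3],lean);o=q[:3] if o is None else o
    z=-r.apply(CZ);y=-r.apply([0,1,0]);x=np.cross(y,z)
    return r.apply(COL)+o-z*(arm.grip_point_offset-deep+back),R.from_matrix(np.c_[x,y,z])
def delta(p,Rt):
    s=arm.state();w=s["orientation"];Rc=R.from_quat([w[1],w[2],w[3],w[0]])
    print("now",np.round(s["tool_pos"],4),"F",np.round(s["contact_force"],1),"w",round(s["width"],4),"q",np.round(s["joint_positions"],2))
    print("tgt",np.round(p,4),"dmm",np.round(1e3*(p-s["tool_pos"]),1),"rotvec",np.round((Rt*Rc.inv()).as_rotvec(),4))
E
python3 -c "
from tgt import *
print(arm.grip_point_offset);delta(*target(q[4],.09));print(leg(2.1,.08))"
```

```text
0.1547
now [ 0.5244 -0.1251  0.2189] F [ 0.2  0.7 -0.3] w 0.0001 q [-0.38  0.23  1.89 -0.    1.02  1.15]
tgt [0.7313 0.0749 0.5159] dmm [206.9 200.  297. ] rotvec [0.3105 0.1083 1.54  ]
[0.10034199 0.09370309 0.01111019]
```

```bash
python3 -m inch '[{"gripper":0,"x":-4,"y":0,"z":50,"wx":0,"wy":0,"wz":0},{"gripper":0,"x":-4,"y":0,"z":50,"wx":0,"wy":0,"wz":0},{"gripper":1,"x":0,"y":0,"z":50,"wx":0.031,"wy":0.0108,"wz":0.154},{"gripper":1,"x":10,"y":5,"z":50,"wx":0.031,"wy":0.0108,"wz":0.154},{"gripper":1,"x":20,"y":15,"z":50,"wx":0.031,"wy":0.0108,"wz":0.154}]' 30
python3 -m inch '[{"gripper":1,"x":25,"y":25,"z":47,"wx":0.031,"wy":0.0108,"wz":0.154},{"gripper":1,"x":25,"y":25,"z":0,"wx":0.031,"wy":0.0108,"wz":0.154},{"gripper":1,"x":25,"y":25,"z":0,"wx":0.031,"wy":0.0108,"wz":0.154},{"gripper":1,"x":25,"y":25,"z":0,"wx":0.031,"wy":0.0108,"wz":0.154},{"gripper":1,"x":25,"y":25,"z":0,"wx":0.031,"wy":0.0108,"wz":0.154}]'
python3 -m inch '[{"gripper":1,"x":30,"y":25,"z":0,"wx":0.031,"wy":0.0108,"wz":0.154},{"gripper":1,"x":30,"y":30,"z":0,"wx":0.031,"wy":0.0108,"wz":0.154},{"gripper":1,"x":0,"y":0,"z":0,"wx":0,"wy":0,"wz":0},{"gripper":1,"x":0,"y":0,"z":0,"wx":0,"wy":0,"wz":0}]'
python3 -c "
from tgt import *
delta(*target(q[4],.09))
i=eyes.camera_info('wrist');im=eyes.capture('wrist');r=pose(q[3],q[4])
for d in(.03,0,-.049):
    p=proj('wrist',r.apply(COL+d*CZ)+q[:3],i)[0];print(d,p*10/7);cv2.circle(im,tuple(int(v) for v in p),2,(255,0,0),-1)
cv2.imwrite('pics/w4.png',cv2.resize(im[:,:,::-1],(800,600)))
"
```

```text
time_s: 5.82
tool_pos: [0.5462, -0.1056, 0.4712]
orientation: [-0.046, 0.967, 0.251, -0.015]
contact_force: [1.0, -0.2, 0.1]
width: 0.0542
time_s: 6.45
tool_pos: [0.6722, 0.0205, 0.5161]
orientation: [-0.117, 0.794, 0.595, -0.038]
contact_force: [-0.6, 0.8, 0.0]
width: 0.0857
time_s: 6.95
tool_pos: [0.7314, 0.0746, 0.5155]
orientation: [-0.141, 0.692, 0.707, -0.046]
contact_force: [0.5, -0.7, -0.2]
width: 0.0854
now [0.7314 0.0746 0.5155] F [ 0.5 -0.7 -0.2] w 0.0854 q [-0.03  0.57  0.89  0.13  1.95 -0.02]
tgt [0.7313 0.0749 0.5159] dmm [-0.1  0.4  0.4] rotvec [ 0.0008 -0.0002  0.0015]
0.03 [401.87090922 347.41750635]
0 [401.79486653 324.45705044]
-0.049 [401.70508203 297.48818124]
```

View pics/w4.png

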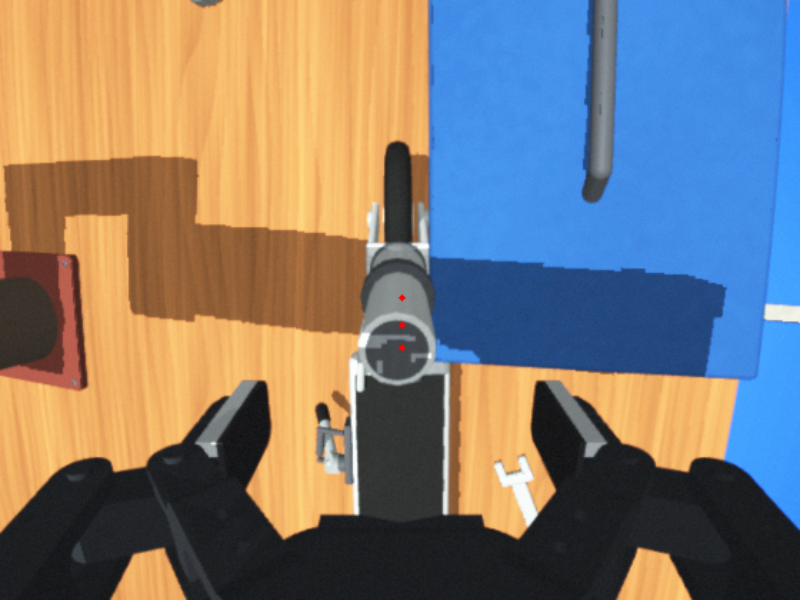

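The tube end is at (398,347), against a predicted (402,347), so I'm about 2 mm off laterally. The stand foot is down at (322,410). I'll shift 2 mm, slide down along the tube and grip.

```bash
python3 -m inch '[{"gripper":1,"x":-10,"y":4,"z":-29,"wx":0,"wy":0,"wz":0},{"gripper":1,"x":-8,"y":4,"z":-29,"wx":0,"wy":0,"wz":0},{"gripper":1,"x":-5,"y":2,"z":-18,"wx":0,"wy":0,"wz":0},{"gripper":1,"x":-2.6,"y":1.7,"z":-10,"wx":0,"wy":0,"wz":0},{"gripper":1,"x":0,"y":0,"z":0,"wx":0,"wy":0,"wz":0}]' 60
python3 -m inch '[{"gripper":0.55,"x":0,"y":0,"z":0,"wx":0,"wy":0,"wz":0},{"gripper":0.45,"x":0,"y":0,"z":0,"wx":0,"wy":0,"wz":0},{"gripper":0.4,"x":0,"y":0,"z":0,"wx":0,"wy":0,"wz":0},{"gripper":0.3,"x":0,"y":0,"z":0,"wx":0,"wy":0,"wz":0},{"gripper":0,"x":0,"y":0,"z":0,"wx":0,"wy":0,"wz":0}]' 40
python3 -c "
from tgt import *
delta(*target(q[4]))"
```

```text
time_s: 7.62
tool_pos: [0.7054, 0.0859, 0.4304]
orientation: [-0.14, 0.692, 0.707, -0.046]
contact_force: [0.1, 0.0, -0.9]
width: 0.0857
time_s: 8.25
tool_pos: [0.7059, 0.0864, 0.4306]
orientation: [-0.14, 0.691, 0.708, -0.045]
contact_force: [1.7, -0.5, 2.5]
width: 0.0332
now [0.7059 0.0864 0.4306] F [ 1.7 -0.5  2.5] w 0.0332 q [-0.02  0.52  1.11  0.13  1.78 -0.03]
tgt [0.7077 0.0866 0.4298] dmm [ 1.8  0.2 -0.8] rotvec [0.0001 0.0013 0.0003]
```

```bash
python3 -c "
from tgt import *
s=arm.state();p0=s['tool_pos'];r0=pose(q[3],.26);o0=q[:3].copy();o0[2]=.0004
c0=o0+r0.apply([0,0,.012]);left=pose(q[3],0).apply([0,1,0]);f=pose(q[3],0).apply([1,0,0]);prev=p0
for k in range(1,11):
    a=-.026*k;p=c0+left*.012*(-a)+R.from_rotvec(f*a).apply(p0-c0);print(k,np.round(1e3*(p-prev),2));prev=p
print(p,f)"
```

```text
1 [-11.22  -0.47   2.75]
2 [-11.29  -0.48   2.47]
3 [-11.35  -0.48   2.18]
4 [-11.4   -0.48   1.89]
5 [-11.45  -0.48   1.6 ]
6 [-11.49  -0.49   1.31]
7 [-11.52  -0.49   1.02]
8 [-11.54  -0.49   0.73]
9 [-11.56  -0.49   0.44]
10 [-11.56  -0.49   0.15]
[0.59153274 0.08160448 0.44516328] [-0.04227721  0.99910592  0.        ]
```

```bash
python3 -m inch '[{"gripper":0,"x":0,"y":0,"z":0,"wx":0,"wy":0,"wz":0},{"gripper":0,"x":0,"y":0,"z":0,"wx":0,"wy":0,"wz":0},{"gripper":0,"x":-5.6,"y":-0.2,"z":1.4,"wx":0.0005,"wy":-0.013,"wz":0},{"gripper":0,"x":-5.6,"y":-0.2,"z":1.4,"wx":0.0005,"wy":-0.013,"wz":0}]' 90
python3 -m inch '[{"gripper":0,"x":-11.3,"y":-0.5,"z":2.4,"wx":0.0011,"wy":-0.026,"wz":0},{"gripper":0,"x":-11.3,"y":-0.5,"z":2.2,"wx":0.0011,"wy":-0.026,"wz":0},{"gripper":0,"x":-11.4,"y":-0.5,"z":1.9,"wx":0.0011,"wy":-0.026,"wz":0},{"gripper":0,"x":0,"y":0,"z":0,"wx":0,"wy":0,"wz":0}]'
```

```text
time_s: 8.75
tool_pos: [0.6946, 0.086, 0.4336]
orientation: [-0.131, 0.692, 0.709, -0.036]
contact_force: [1.5, -0.4, 5.4]
width: 0.0322
time_s: 9.25
tool_pos: [0.6602, 0.0845, 0.4403]
orientation: [-0.104, 0.692, 0.714, -0.008]
contact_force: [0.1, -1.9, 6.5]
width: 0.0322
```

```bash
python3 -m inch '[{"gripper":0,"x":-11.4,"y":-0.5,"z":1.6,"wx":0.0011,"wy":-0.026,"wz":0},{"gripper":0,"x":-11.5,"y":-0.5,"z":1.3,"wx":0.0011,"wy":-0.026,"wz":0},{"gripper":0,"x":-11.5,"y":-0.5,"z":1.0,"wx":0.0011,"wy":-0.026,"wz":0},{"gripper":0,"x":-11.5,"y":-0.5,"z":0.7,"wx":0.0011,"wy":-0.026,"wz":0},{"gripper":0,"x":0,"y":0,"z":0,"wx":0,"wy":0,"wz":0}]'
python3 -m inch '[{"gripper":0,"x":-11.5,"y":-0.5,"z":0.4,"wx":0.0011,"wy":-0.026,"wz":0},{"gripper":0,"x":-11.5,"y":-0.5,"z":0.2,"wx":0.0011,"wy":-0.026,"wz":0},{"gripper":0,"x":0,"y":0,"z":0,"wx":0,"wy":0,"wz":0},{"gripper":0,"x":0,"y":0,"z":0,"wx":0,"wy":0,"wz":0}]'
python3 - <<'E'
from geo import *
from rig import arm
s=arm.state();print(s["wrist_torque"],s["contact_force"])
for n in("scene","top"):
    im=eyes.capture(n)
    c=im[170:350,90:340] if n=="scene" else im[140:240,225:455]
    cv2.imwrite(f"pics/{n}9.png",cv2.resize(c[:,:,::-1],None,fx=3.2,fy=3.2,interpolation=cv2.INTER_CUBIC))
E
```

```text
time_s: 9.88
tool_pos: [0.6145, 0.0825, 0.4451]
orientation: [-0.069, 0.692, 0.718, 0.03]
contact_force: [-1.2, -1.8, 7.6]
width: 0.0322
time_s: 10.38
tool_pos: [0.5919, 0.0816, 0.4457]
orientation: [-0.051, 0.69, 0.72, 0.048]
contact_force: [-2.3, 0.3, 10.1]
width: 0.0321
[7.65301487e-04 8.61530414e-01 1.34637262e-01] [-2.31369189  0.25297885 10.08545419]
```

View pics/scene9.png

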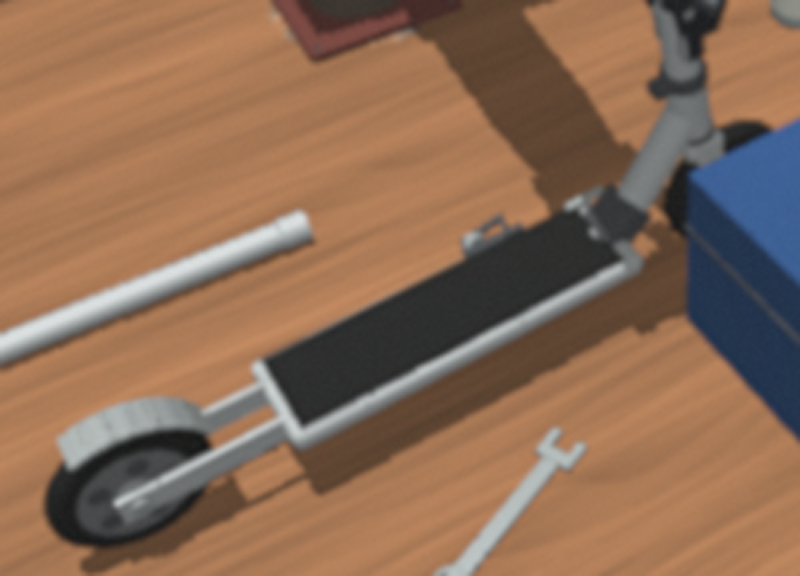

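View pics/top9.png

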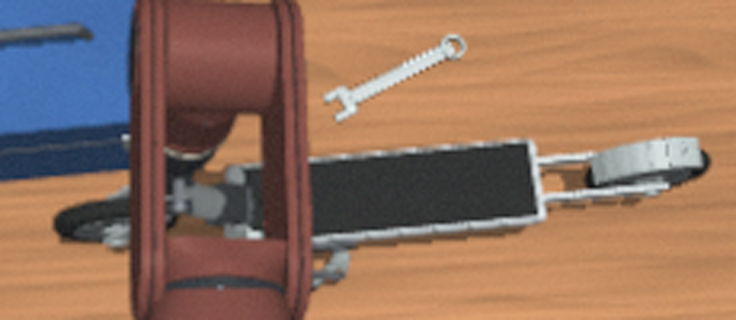

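By eye the scooter is upright and clear of the toolbox: deck rear corners at (543,217) and (533,141) in the top crop, and (258,368) and (300,443) in the scene crop. I'll do a numerical check against the upright model.

Run:
```python
from tgt import *
from scipy.optimize import least_squares
I={n:eyes.camera_info(n) for n in("top","scene")}
ot=np.array([[543,217],[533,141]])/3.2+[225,140]-.35; os_=np.array([[258,368],[300,443]])/3.2+[90,170]-.35
s=arm.state();w=s["orientation"];Rc=R.from_quat([w[1],w[2],w[3],w[0]])
M=Rc.as_matrix();print("jaw axis",M[:,1],"tool z",M[:,2],"F",s["contact_force"])
g=s["tool_pos"]+Rc.apply([0,0,.1507])
def f(v):
    r=pose(v[3],v[4]);D=r.apply([[q[5],.05,.091],[q[5],-.05,.091]])+v[:3]
    return np.r_[(proj("top",D,I["top"])-ot).ravel(),(proj("scene",D,I["scene"])-os_).ravel(),(r.apply(COL)+v[:3]-g)/.002,v[2]/.004]
z=least_squares(f,[.59,-.146,0,1.613,0]);print(np.round(z.x,4),np.round(z.fun,1))
```

```text
jaw axis [ 0.99911576  0.04201903 -0.00144827] tool z [-0.00733997  0.14040274 -0.99006727] F [-2.29589462 -1.59909659 10.25968099]
[ 0.6128 -0.1453 -0.0037  1.6034 -0.0462] [-0.2  0.3 -0.3 -2.6 -0.9 -1.2 -0.4 -0.5  0.   0.2 -0.7 -0.9]
```

The vision estimate of the lean is weak because it rests on only two deck corners. I'll use the last picture for a wrist view with the upright model drawn over it.

Run:
```python
from tgt import *
s=arm.state();w=s["orientation"];Rc=R.from_quat([w[1],w[2],w[3],w[0]]);g=s["tool_pos"]+Rc.apply([0,0,.1507])
i=eyes.camera_info('wrist');im=eyes.capture('wrist')
im=cv2.resize(im[:,:,::-1],(800,600))
P=np.array([[.31+.0725,0,.0725],[.31,.012,.145],[.31,-.012,.145],[q[5]+.36,.05,.091],[q[5]+.36,-.05,.091],[.0,.05,.091],[.0,-.05,.091],leg(2.1,.08)])
for l,c in((0,(0,0,255)),(-.046,(0,255,0))):
    r=pose(q[3],l);D=r.apply(P-COL)+g
    for p in proj('wrist',D,i)*10/7:
        print(l,np.round(p))
        if abs(p).max()<2000: cv2.circle(im,(int(p[0]),int(p[1])),3,c,-1)
cv2.imwrite('pics/w9.png',im)
```

```text
0 [402. 135.]
0 [383. 229.]
0 [421. 229.]
0 [338. 393.]
0 [466. 393.]
0 [344. 595.]
0 [460. 595.]
0 [308. 445.]
-0.046 [416. 135.]
-0.046 [394. 229.]
-0.046 [433. 229.]
-0.046 [351. 392.]
-0.046 [478. 394.]
-0.046 [356. 593.]
-0.046 [471. 597.]
-0.046 [322. 444.]
```

View pics/w9.png

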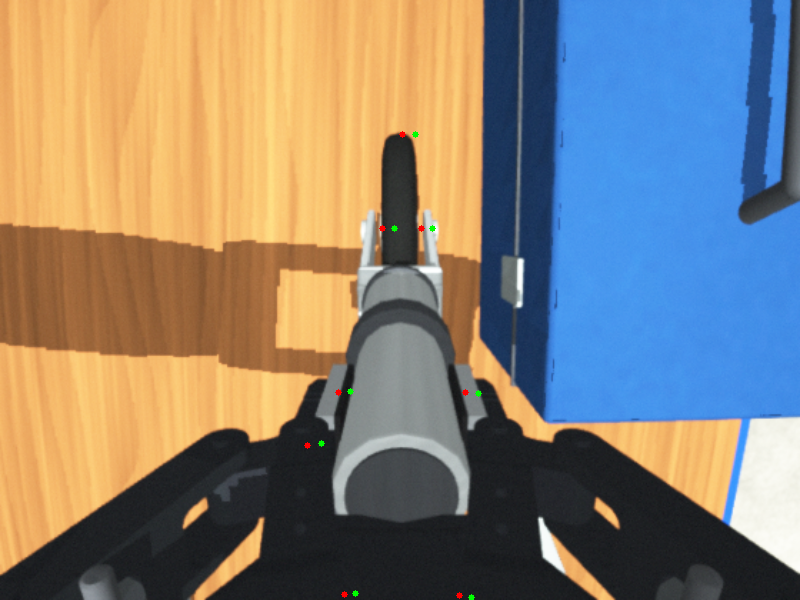

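The wheel front is at (399,135), against (402,135) for exactly upright. That puts the lean within about 0.01 rad, with no slip in the grip, and there is an open gap to the toolbox (x≈417 to 480). I'll hand in.

```bash
python3 -c "
from rig import arm,hand_in
print(arm.state()['width']);hand_in();s=arm.state();print(s['time_s'],s['tool_pos'],s['contact_force'],s['width'])"
```

```text
0.03183263624546157
the job is handed in; nothing more can be done
the job is handed in; nothing more can be done
```

The job is handed in at about 10.6 s on the robot's clock, out of 48 s allowed. I pushed the stand over centre until it snapped down, gripped the column stub with 90 N, and rolled the scooter upright on its tyres. The gripper is still holding it.

**Stand:** the wrist picture showed the leg at its lower stop, at (200,395) against (208,395) predicted for 2.1 rad. The push peaked at about 7.5 N down, slightly over the 7 N tipping guideline. It also pushed the scooter towards the toolbox, and the scooter stayed leaning.

**Upright:**
- The jaws are level to about 0.002 rad.
- The wheel in the wrist view matches the upright model to about 0.01 rad.
- There is a visible gap to the toolbox.
- About 10 N of downward push holds the wheels on the bench; I did not check the rear wheel's contact separately.

**One check disagreed:** a rough fit from the two rear deck corners gave a lean of −0.046 rad. I put this down to misread corner pixels, because the wrist view contradicts it.

**Bystanders:** the T-bar and spanner looked unmoved in the last pictures. The tin was barely in frame and the spray bottle was not, but the arm never went near either.

The first move commands were refused because the rows were incomplete. That cost one picture and moved nothing.

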